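# Make up the relief and drypoint kits

## Robot

A 6-joint arm with a two-finger parallel gripper is mounted at the origin on the work surface. World frame = base frame: x ahead of the robot, y to its left, z up, the work surface at z = 0. Lengths are in mm, angles in rad, forces in N, time in s.
With the tool pointing down it reaches from about 325 to 875 mm from the base axis. Payload 4.4 kg.
Tool frame: the origin (TCP) lies on the centre line of the jaws, within the pads' length; the fingertips stand ahead of it and the grasp point (between the pads) lies 6 mm ahead of it (ctrl.tcp_to_tips is the z of the fingertips in the tool frame, in mm); z points along the fingers, y is the line along which they close (so a half turn about z gives the same grasp; the last joint's range is limited). The gripper opens to 85 mm and grips with 20 to 120 N. Pads are 22 mm wide; open, the fingers measure 114 mm over their backs; the gripper's body (76 mm by 85 mm) begins 54 mm behind the grasp point. The pads swing forward as they close: fully open they stand 13 mm farther back than shut.
Start: joints at [-1.409, 0.207, 1.542, -0, 1.393, -0.15], TCP at [176.929, -547.105, 256.282] pointing down, gripper open.
Joint ranges: [-2.73, 2.73], [-0.86, 2.22], [0.23, 2.46], [-1.11, 4.25], [0.08, 2.63], [-2.82, 2.82]. Speed limits (rad/s): [2.79, 2.79, 3.14, 3.14, 3.14, 3.14].

## Interface

Orientations are given as a 3x3 rotation matrix whose columns are the frame's x, y, z axes.
In Python, from plant import ctrl, sensors, optics gives the robot as it stands. Calls block until the motion is done:
- ctrl.move_ptp(position, orientation): joint-space move of the TCP to a pose.
- ctrl.move_l(position, rot=None, vel=150, threshold=None): straight line of the TCP; rot=None keeps the orientation; vel is the mean speed in mm/s. With threshold (N) it stops when the force on the tool has changed by that much, and returns True; else False.
- ctrl.set_joints(angles): joint-space move.
- ctrl.gripper_to(opening, force=None): finger opening in mm; force is the grip in N (None keeps the last); returns when the fingers have stopped.
- ctrl.hold(seconds).
- ctrl.solve_ik(position, orientation): joint angles nearest the present ones, or None.
- sensors.read_state(): the state.
- optics.grab_frame(name): name is "side" or "top"; returns (picture, depth): 384x512x3 uint8, red, green, blue; 384x512 float32, mm along the optical axis (not along the pixel's ray), 0 where there is no reading.
- optics.camera_params(name): a dict with "mtx" (3x3 intrinsics, pixels), "R" (3x3) and "t" (3): a world point X has camera coordinates R X + t. Camera axes: x right, y down, z forward; pixel columns grow to the right and rows downward; lengths in mm; the calibration is good to about 2 mm. A picture is of the moment at which its call begins. camera_params takes no time and is no camera call.
A pose or a line that the arm cannot do raises ctrl.MotionError and nothing moves.
- ctrl.finish_job(): hands the job in; it is judged then, once.
The state is a dict: "t": time; "q": joint angles; "qvel": joint speeds; "tau": joint torques, N m; "eef_pos": TCP position; "eef_rot": TCP orientation; "force": force on the tool from outside, world axes, zero at the start; "wrist_torque": the same for the moment, N m; "grip_width": finger opening in mm; "grasp_force": force on a finger pad.
Only numpy, scipy, OpenCV 4.12 (cv2) and the standard library are available. Lean on these libraries where they do the work, as an engineer would, in place of code of your own. Each camera call takes 0.05 s, during which the arm holds its last target. There are 200 camera calls.

## Task

Make up the two printmaking kits from the stock in the middle of the table: the relief kit in the green tray gets the carved lino block, the brayer and the black ink, and the drypoint kit in the yellow tray gets the copper plate and the sepia ink beside the etching needle already packed there. In each tray the block or plate lies flat, face up, in the large compartment, the ink stands upright in the small one, and the brayer lies in the long one with roller and handle down on the floor. Set each thing down rather than dropping it, and leave the blue ink and the needle where they are.

Things in the scene. Friction and masses are not known exactly. Their poses are not given: they have to be found in the camera images.
- green_tray: GREEN kit tray, fixed, 186 (x) x 166 (y) x 18 mm high; floor, walls and dividers 4 mm thick. Origin: centre of its underside, z up; yaw within 0.2 rad. Compartments, inside mm, centre (x, y): LONG 178 x 74 at (0, 42); LARGE 104 x 80 at (-37, -39); SMALL 70 x 80 at (54, -39). Stands left or right of the stock. Empty at the start; takes the relief kit.
- yellow_tray: YELLOW kit tray, fixed, 186 (x) x 166 (y) x 18 mm high; floor, walls and dividers 4 mm thick. Origin: centre of its underside, z up; yaw within 0.2 rad. Compartments, inside mm, centre (x, y): LONG 178 x 74 at (0, 42); LARGE 104 x 80 at (-37, -39); SMALL 70 x 80 at (54, -39). Stands left or right of the stock. Holds only the needle at the start; takes the drypoint kit.
- lino_block: carved lino block: grey-green lino 4 mm thick with a pale carved leaf, on an 18 mm plywood mount; 60 (x) x 45 (y) x 22 (z) mm, about 0.06 kg. Origin: centre of its underside, z up out of the carved face. Yaw at the start within 0.4 rad.
- copper_plate: drypoint plate: shiny copper with dark scratched lines, glued on a brown wooden backing; 60 (x) x 45 (y) x 12 (z) mm, about 0.09 kg. Origin: centre of its underside, z up out of the copper face. Yaw at the start within 0.4 rad.
- brayer: ink roller lying flat on roller and butt, 135 mm long, 0.11 kg: black roller 28 mm diameter, 54 mm wide over its fork, axis along y at x = 50 mm; round wooden handle along x, 22 mm diameter from x = -59 to 2 mm, butt 28 mm diameter at x = -71 to -59; axes at z = 14 mm. Origin: under the handle, on the surface it lies on, near the centre of mass; x to the roller (within 0.25 rad of world +y at the start), z up.
- black_ink: upright printing ink tin, 50 mm diameter, 46 mm high, about 0.14 kg, steel rim, label and lid BLACK. Origin: centre of its underside, z up.
- sepia_ink: upright printing ink tin, 50 mm diameter, 46 mm high, about 0.14 kg, steel rim, label and lid SEPIA (dark brown). Origin: centre of its underside, z up.
- blue_ink: upright printing ink tin, 50 mm diameter, 46 mm high, about 0.14 kg, steel rim, label and lid BLUE. Origin: centre of its underside, z up. Not needed: it stays where it stands.
- needle: etching needle, already packed: 120 mm long, dark square wooden handle 10 mm thick, brass collar and steel point along x; lies in the long compartment of the yellow tray and stays there. Origin: midway along it, on its underside.
Not all that is in view belongs to the job. Leave any pink look-alike of the lino_block alone. Leave any pink look-alike of the blue_ink alone.

How it is judged:
By the outcome, as a careful person would: the job done as asked, in the order asked, and still so for the second after the job is handed in, with the robot touching nothing.
It also fails if it takes over 128 s, if anything falls off the work surface, if the arm or the gripper's body presses on something with over 40 N, if the wrist force passes 120 N, or if a joint passes its speed limit or range.

## Working session

There is one attempt and no reset: what is moved stays moved. The work goes in short steps, each a Python script; the robot and the scene stay as the last script left them, time stands still between calls to the robot, and variables do not carry over. Pictures are saved under pics/ and viewed, at most 14 in all, crops included, and the job is handed in when it is done.

```bash
ls; mkdir -p pics
python3 - <<'E'
from plant import ctrl,sensors,optics
import cv2,numpy as np
for n in("top","side"):
    p,d=optics.grab_frame(n); np.savez(f"{n}0.npz",p=p,d=d)
    cv2.imwrite(f"pics/{n}0.png",cv2.resize(p[:,:,::-1],(800,600)))
    c=optics.camera_params(n); print(n,c["mtx"].round(1).tolist(),c["R"].round(3).tolist(),(-c["R"].T@c["t"]).round(0),(d==0).sum())
print(ctrl.tcp_to_tips,sensors.read_state()["t"])
E
```

```text
pics
top [[464.8, 0.0, 252.5], [0.0, 464.8, 198.1], [0.0, 0.0, 1.0]] [[-0.013, -1.0, -0.006], [-0.991, 0.014, -0.136], [0.136, 0.004, -0.991]] [ 399.   33. 1147.] 801
side [[418.1, 0.0, 258.9], [0.0, 418.1, 186.1], [0.0, 0.0, 1.0]] [[-0.923, -0.386, 0.005], [-0.237, 0.556, -0.797], [0.304, -0.736, -0.604]] [271. 699. 582.] 756
25.0 0.1
```

View pics/top0.png

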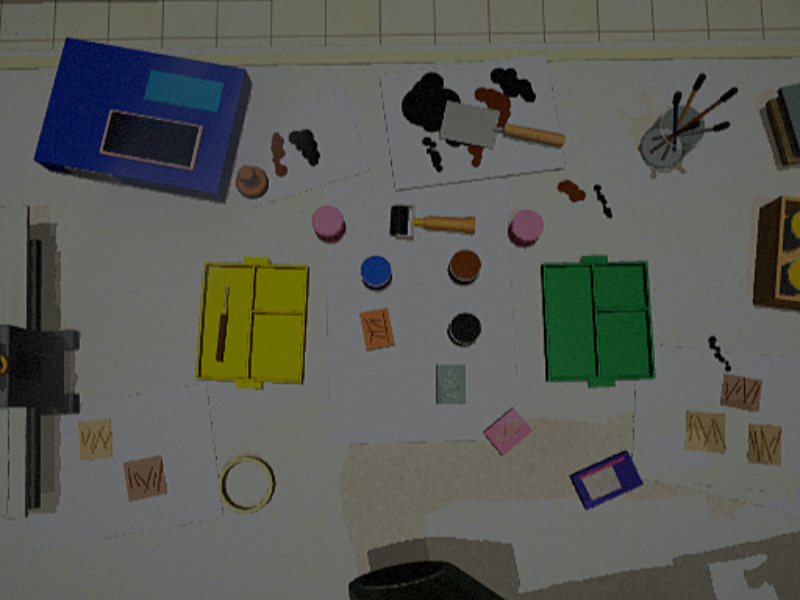

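View pics/side0.png

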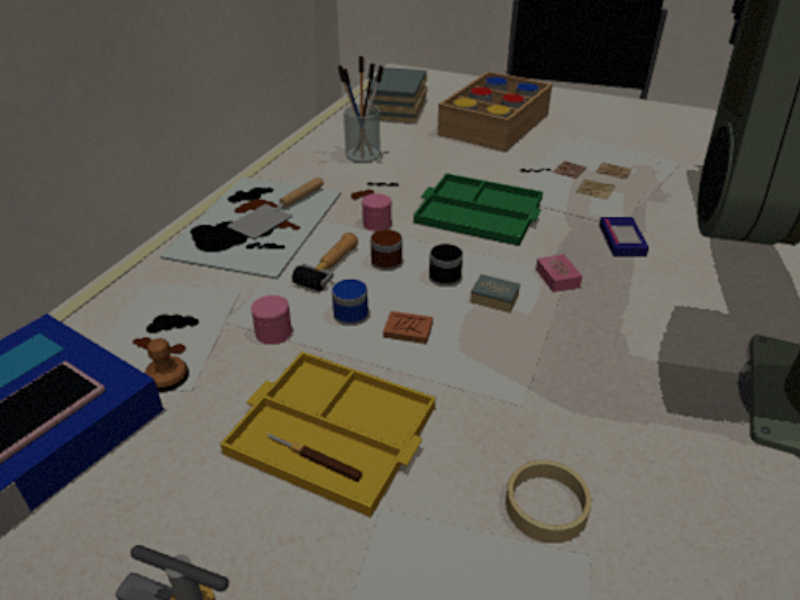

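The top view shows the yellow tray on the left (+y) holding the needle, and the green tray on the right. In 800x600 pixels the candidates are:
- **Ink tins:** blue (376,271), sepia (465,266) and black (465,329). The pink tins at (328,223) and (526,227) are look-alikes.
- **Blocks and plates:** lino (450,384), with a pink look-alike at (508,431). The copper plate is at (377,329). The items at (145,478), (741,391) and similar look like flat prints, to be checked by height.
- **Brayer:** (433,222).

Next I measure and confirm these in one crop.

```bash
cat > vis.py <<'E'
import cv2,numpy as np
from plant import optics
def world(n,d):
    c=optics.camera_params(n);v,u=np.mgrid[:384,:512]
    r=np.stack([u,v,np.ones_like(u)],-1)@np.linalg.inv(c["mtx"]).T*d[...,None]
    return (r-c["t"])@c["R"]
def cast(n,uv,z):
    c=optics.camera_params(n);uv=np.atleast_2d(uv).astype(float)
    r=np.c_[uv,np.ones(len(uv))]@np.linalg.inv(c["mtx"]).T@c["R"];o=-c["R"].T@c["t"]
    return (o+r*((z-o[2])/r[:,2])[:,None])[:,:2]
def project(n,X):
    c=optics.camera_params(n);k=(np.atleast_2d(X)@c["R"].T+c["t"])@c["mtx"].T
    return k[:,:2]/k[:,2:]
def rect(P):
    (c,(w,h),a)=cv2.minAreaRect(P.astype(np.float32))
    return np.round(c,1),np.round((w,h),1),round(np.radians(a),3)
E
python3 - <<'E'
from vis import *
f=np.load("top0.npz");p,d=f["p"],f["d"];W=world("top",d)
print("table z",np.median(W[270:280,220:320,2]))
hsv=cv2.cvtColor(p,cv2.COLOR_RGB2HSV)
m=((W[...,2]>5)&(d>0)).astype(np.uint8);m[:125]=0;m[300:]=0;m[:,:115]=0;m[:,430:]=0
n,l,s,c=cv2.connectedComponentsWithStats(m)
for i in range(1,n):
    if s[i,4]<60:continue
    k=l==i;z=np.percentile(W[k][:,2],90)
    cs,_=cv2.findContours(k.astype(np.uint8),0,2)
    print(c[i].round(),"x1.56",(c[i]*1.5625).round(),s[i,4],"z",z.round(1),"rgb",np.median(p[k],0),rect(cast("top",max(cs,key=len)[:,0],z)))
hue=hsv[...,0];sat=hsv[...,1]
for nm,lo,hi in(("yellow",22,36),("green",50,90)):
    k=((hue>=lo)&(hue<=hi)&(sat>120)).astype(np.uint8);k[:125]=0;k[280:]=0;k[:,:100]=0;k[:,440:]=0
    k=cv2.morphologyEx(k,cv2.MORPH_CLOSE,np.ones((9,9)));k=cv2.morphologyEx(k,cv2.MORPH_OPEN,np.ones((31,31)))
    cs,_=cv2.findContours(k,0,2);C=max(cs,key=cv2.contourArea)[:,0]
    print(nm,rect(cast("top",C,18)),np.percentile(W[k>0][:,2],[5,50,95,99]).round(1))
cv2.imwrite("pics/crop0.png",cv2.resize(cv2.convertScaleAbs(p[125:300,195:355,::-1],alpha=1.7),None,fx=3.4,fy=3.4,interpolation=2))
E
```

```text
table z -0.033535680691811655
[135. 126.] x1.56 [211. 197.] 62 z 32.9 rgb [40.5 41.5 48. ] (array([734.2, 333.1]), array([57.1, 10.2]), np.float64(1.556))
[272. 142.] x1.56 [426. 222.] 610 z 27.0 rgb [78. 56. 21.] (array([693.6, -21.9]), array([133.6,  53.3]), np.float64(1.556))
[210. 143.] x1.56 [328. 223.] 388 z 47.1 rgb [110.  73.  91.] (array([687.6, 139.8]), array([57. , 47.9]), np.float64(0.453))
[336. 146.] x1.56 [525. 228.] 403 z 47.2 rgb [110.  71.  88.] (array([ 675.3, -166.8]), array([48.6, 59.1]), np.float64(1.079))
[297. 171.] x1.56 [464. 267.] 382 z 47.4 rgb [61. 30.  9.] (array([614.7, -70. ]), array([48.2, 54. ]), np.float64(1.547))
[240. 174.] x1.56 [375. 272.] 376 z 47.5 rgb [ 16.  43. 100.] (array([609.3,  67.4]), array([48.2, 53.8]), np.float64(1.558))
[385. 204.] x1.56 [602. 319.] 1344 z 19.2 rgb [11. 69. 28.] (array([ 533.6, -278.7]), array([206.8, 170. ]), np.float64(0.007))
[161. 206.] x1.56 [252. 321.] 1198 z 19.1 rgb [103.  97.   0.] (array([537.8, 261.7]), array([167.4, 205.9]), np.float64(1.523))
[142. 211.] x1.56 [221. 330.] 206 z 14.9 rgb [48. 26. 10.] (
[... 304 characters left out ...]
4(1.547))
[288. 246.] x1.56 [450. 384.] 474 z 23.8 rgb [74. 85. 79.] (array([436.1, -46.8]), array([45.9, 57.5]), np.float64(1.557))
[325. 276.] x1.56 [507. 431.] 503 z 24.0 rgb [110.  72.  84.] (array([ 363.6, -131.1]), array([46.3, 60.8]), np.float64(0.66))
[394. 296.] x1.56 [615. 462.] 187 z 20.5 rgb [25. 22. 67.] (array([ 319.3, -287.3]), array([71.1, 23.3]), np.float64(1.558))
[159. 296.] x1.56 [248. 462.] 89 z 25.6 rgb [104. 103.  67.] (array([323.4, 265.1]), array([66.4, 16.3]), np.float64(1.558))
yellow (array([539. , 262.7]), array([166.5, 187.6]), np.float64(1.556)) [-0.4  3.6 17.6 20.7]
green (array([ 532.5, -277.8]), array([167.5, 184.7]), np.float64(1.556)) [-0.1  4.  17.8 20.6]
```

View pics/crop0.png

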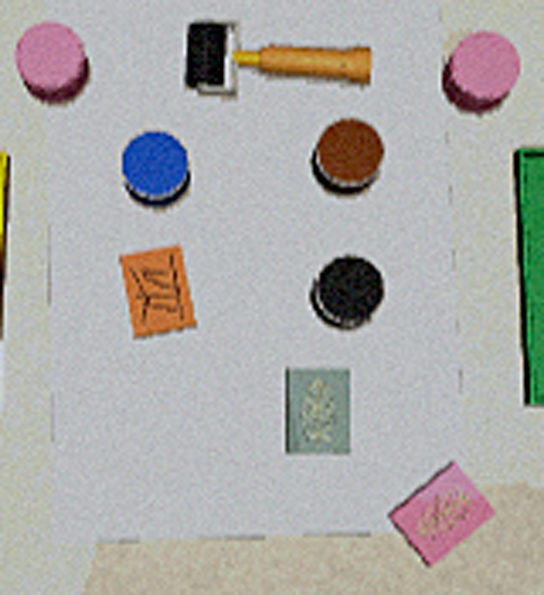

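The crop confirms the four:
- Black tin at (348,290) and brown sepia tin at (349,152).
- Orange copper plate with scratched lines at (158,292), 12 mm high.
- Grey-green leaf lino at (318,410).

The pink block and pink tins are the look-alikes. Next I refine the tray yaw, lid centres and handle axis, with a side-view cross-check.

Run:
```python
from vis import *
F={n:np.load(n+"0.npz") for n in("top","side")}
f=F["top"];p,d=f["p"],f["d"];W=world("top",d);hsv=cv2.cvtColor(p,cv2.COLOR_RGB2HSV);hue,sat=hsv[...,0],hsv[...,1]
for nm,lo,hi,sg in(("yellow",22,36,1),("green",50,90,-1)):
    k=((hue>=lo)&(hue<=hi)&(sat>120));k[:125]=0;k[280:]=0;k[:,:100]=0;k[:,440:]=0
    R=[r for r in np.where(k.sum(1)>55)[0]][4:-4]
    L=np.array([(np.where(k[r])[0].min()-.5,r) for r in R]);Q=np.array([(np.where(k[r])[0].max()+.5,r) for r in R])
    A=cast("top",L,18 if sg>0 else 0);B=cast("top",Q,0 if sg>0 else 18)
    E=[np.polyfit(e[:,0],e[:,1],1) for e in(A,B)]
    C=[]
    for o in(0,): # x ends: columns away from the lugs, near end rim
        cols=np.where(k.sum(0)>100)[0]
        for cc in(cols[3:20],cols[-20:-3]):
            t=np.array([(c,np.where(k[:,c])[0].min()-.5) for c in cc]);b=np.array([(c,np.where(k[:,c])[0].max()+.5) for c in cc])
            C.append((np.median(cast("top",t,18),0).round(1),np.median(cast("top",b,18),0).round(1)))
    print(nm,"yaw",[round(np.arctan(e[0]),4) for e in E],"y@535",[round(np.polyval(e,535),1) for e in E],C)
for nm,c in(("sepia",(297,171)),("blue",(240,174)),("black",(297,210))):
    for n in("top","side"):
        Wn=world(n,F[n]["d"]);g=cast("top",[c],46)[0]
        k=(np.hypot(Wn[...,0]-g[0],Wn[...,1]-g[1])<40)&(abs(Wn[...,2]-46)<6)
        uv=np.argwhere(k)[:,::-1];print(nm,n,cast(n,[uv.mean(0)],46).round(1),len(uv),W[0,0,2].round())
k=(hue>8)&(hue<24)&(sat>120)&(W[...,2]>5);k[:130]=0;k[155:]=0;k[:,:250]=0;k[:,320:]=0
P=cast("top",np.argwhere(k)[:,::-1],18);v=np.polyfit(P[:,1],P[:,0],1)
print("handle y range",P[:,1].min().round(1),P[:,1].max().round(1),"x at ends",np.polyval(v,[-80,0,30]).round(1),"slope",v[0].round(4))
from plant import sensors;print(sensors.read_state()["eef_rot"].round(3).tolist())
```

```text
Traceback (most recent call last):
  File "vis.py", line 9, in cast
    r=np.c_[uv,np.ones(len(uv))]@np.linalg.inv(c["mtx"]).T@c["R"];o=-c["R"].T@c["t"]
      ~~~~~~~~~~~~~~~~~~~~~~~~~~^~~~~~~~~~~~~~~~~~~~~~~~~~
ValueError: matmul: Input operand 1 has a mismatch in its core dimension 0, with gufunc signature (n?,k),(k,m?)->(n?,m?) (size 3 is different from 1)
```

Run:
```python
from vis import *
F={n:np.load(n+"0.npz") for n in("top","side")}
f=F["top"];p,d=f["p"],f["d"];W=world("top",d);hsv=cv2.cvtColor(p,cv2.COLOR_RGB2HSV);hue,sat=hsv[...,0],hsv[...,1]
for nm,lo,hi,sg in(("yellow",22,36,1),("green",50,90,-1)):
    k=((hue>=lo)&(hue<=hi)&(sat>120));k[:125]=0;k[280:]=0;k[:,:100]=0;k[:,440:]=0
    R=np.where(k.sum(1)>40)[0][4:-4]
    L=np.array([(np.where(k[r])[0].min()-.5,r) for r in R]);Q=np.array([(np.where(k[r])[0].max()+.5,r) for r in R])
    A=cast("top",L,18 if sg>0 else 0);B=cast("top",Q,0 if sg>0 else 18)
    E=[np.polyfit(e[:,0],e[:,1],1) for e in(A,B)]
    cols=np.where(k.sum(0)>40)[0];C=[]
    for cc in(cols[4:20],cols[-20:-4]):
        t=[(c,np.where(k[:,c])[0].min()-.5) for c in cc];b=[(c,np.where(k[:,c])[0].max()+.5) for c in cc]
        C.append((np.median(cast("top",t,18),0).round(1).tolist(),np.median(cast("top",b,18),0).round(1).tolist()))
    print(nm,"yaw",[round(np.arctan(e[0]),4) for e in E],"y@535",[round(np.polyval(e,535),1) for e in E],C)
for nm,c in(("sepia",(297,171)),("blue",(240,174)),("black",(297,210))):
    g=cast("top",[c],46)[0]
    for n in("top","side"):
        Wn=world(n,F[n]["d"])
        k=(np.hypot(Wn[...,0]-g[0],Wn[...,1]-g[1])<40)&(abs(Wn[...,2]-46)<6)
        uv=np.argwhere(k)[:,::-1];print(nm,n,cast(n,[uv.mean(0)],46).round(1),len(uv))
k=(hue>8)&(hue<24)&(sat>120)&(W[...,2]>5);k[:130]=0;k[155:]=0;k[:,:250]=0;k[:,320:]=0
P=cast("top",np.argwhere(k)[:,::-1],18);v=np.polyfit(P[:,1],P[:,0],1)
print("handle y range",P[:,1].min().round(1),P[:,1].max().round(1),"x at",np.polyval(v,[-80,0,30]).round(1),"slope",v[0].round(4))
from plant import sensors;print(sensors.read_state()["eef_rot"].round(3).tolist())
```

```text
yellow yaw [np.float64(-0.0488), np.float64(0.0662)] y@535 [np.float64(345.9), np.float64(75.3)] [([634.8, 312.3], [447.1, 308.7]), ([628.3, 210.5], [443.3, 209.2])]
green yaw [np.float64(0.0073), np.float64(0.0063)] y@535 [np.float64(-156.5), np.float64(-361.9)] [([624.4, -229.7], [440.0, -221.5]), ([625.3, -333.4], [440.9, -322.8])]
sepia top [[618.7 -71.4]] 328
sepia side [[618.8 -63.3]] 220
blue top [[611.6  67.4]] 332
blue side [[611.3  75.2]] 296
black top [[520.6 -68.7]] 338
black side [[520.8 -60.3]] 243
handle y range -89.8 42.3 x at [689.7 695.8 698. ] slope 0.0752
[[0.951, 0.308, -0.0], [0.308, -0.951, 0.002], [0.0, -0.002, -1.0]]
```

```bash
cat > poses.py <<'E'
import numpy as np
green=(532.7,-278.2,.007); yellow=(538.4,262.2,-.049)
lino=(436.2,-46.8,-.014); copper=(524.8,67.1,.174)
black=(520.6,-69,0); sepia=(618.5,-71,0); brayer=(694.3,-19,np.pi/2-.075)
def at(T,x,y):
    c,s=np.cos(T[2]),np.sin(T[2]); return np.array([T[0]+c*x-s*y,T[1]+s*x+c*y])
E
cat > over.py <<'E'
from vis import *; from poses import *
def box(T,x0,x1,y0,y1,z): return np.array([[*at(T,a,b),z] for a,b in((x0,y0),(x1,y0),(x1,y1),(x0,y1))])
t=np.linspace(0,6.28,40);tin=lambda T,z:np.c_[T[0]+25*np.cos(t),T[1]+25*np.sin(t),0*t+z]
S=[box(T,-93,93,-83,83,18) for T in(green,yellow)]+[box(T,-91,91,3,7,18) for T in(green,yellow)]
S+=[box(lino,-30,30,-22.5,22.5,22),box(copper,-30,30,-22.5,22.5,12),tin(black,46),tin(sepia,46),box(brayer,-59,2,-11,11,14),box(brayer,36,64,-27,27,14)]
o=[]
for n,(a,b,c,e) in(("top",(120,275,110,430)),("side",(90,335,130,360))):
    p=np.load(n+"0.npz")["p"][:,:,::-1];k=4;im=cv2.resize(cv2.convertScaleAbs(p,alpha=1.7),None,fx=k,fy=k)
    for P in S: cv2.polylines(im,[((project(n,P)+.5)*k*8).astype(np.int32)],True,(0,0,255) ,1,cv2.LINE_AA,3)
    im=im[a*k:b*k,c*k:e*k];q=min(800/im.shape[1],600/im.shape[0]);cv2.imwrite(f"pics/ov_{n}.png",cv2.resize(im,None,fx=q,fy=q,interpolation=cv2.INTER_AREA))
E
python3 over.py
```

```text
(no output)
```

View pics/ov_top.png

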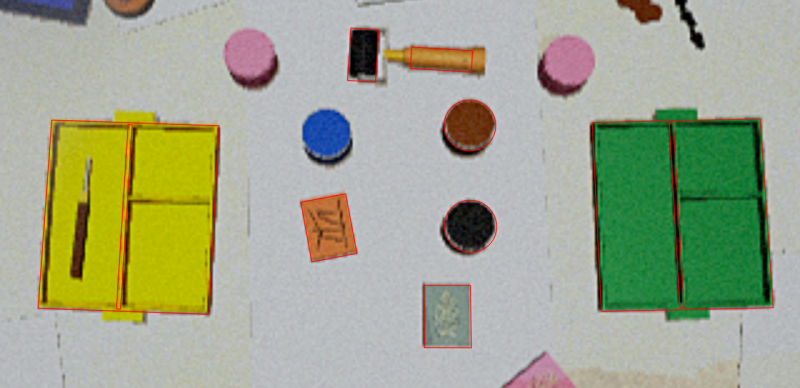

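View pics/ov_side.png

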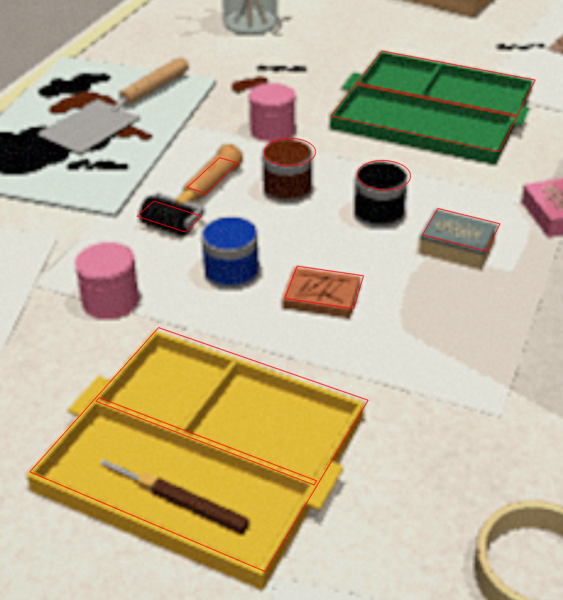

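Top outlines fit within a pixel. The side view shows one common shift of about 3 mm, the same for trays and stock, so I split it with +1.5 mm in y. Starting with the lino block, I touch the table beside it to learn the fingertip offset.

```bash
cat > arm.py <<'E'
import numpy as np
from plant import ctrl,sensors,optics
from poses import *
def rot(a): return np.array([[-np.sin(a),np.cos(a),0],[np.cos(a),np.sin(a),0],[0,0,-1.]])
def over(xy,z,a):
    """joint move above xy with closing line along a (or its half turn, whichever is nearer)"""
    p=[xy[0],xy[1]+1.5,z];q0=np.array(sensors.read_state()["q"]);best=None
    for b in(a,a+np.pi):
        q=ctrl.solve_ik(p,rot(b))
        if q is not None:
            s=abs(np.array(q)-q0).max()
            if best is None or s<best[0]: best=(s,b)
    ctrl.move_ptp(p,rot(best[1]));return best[1]
def line(xy,z,vel=150,th=None): return ctrl.move_l([xy[0],xy[1]+1.5,z],vel=vel,threshold=th)
def st(m=""):
    s=sensors.read_state();print(m,"t",round(s["t"],2),"p",np.round(s["eef_pos"],1),"F",np.round(s["force"],1),"w",round(s["grip_width"],1),"g",np.round(s["grasp_force"],1));return s
E
python3 - <<'E'
from arm import *
ctrl.gripper_to(72,40)
over(lino[:2],130,lino[2]);line(lino[:2],40);st()
print(line(lino[:2],8,20,5),ctrl.tcp_to_tips);s=st("touch")
E
```

```text
t 3.23 p [436.9 -45.7  40.5] F [ 0.  -0.1  0.2] w 71.9 g 0.0
True 25.0
touch t 4.33 p [436.1 -45.3  16.7] F [-0.9  0.3  5.7] w 71.9 g 2.9
```

```bash
cat >> arm.py <<'E'
def tip(w): return 25.5-76+np.sqrt(76**2-(w/2)**2)
def pick(xy,zg,a,wopen,force=40,approach=True,lift=120):
    ctrl.gripper_to(wopen,force)
    over(xy,110,a);line(xy,zg,120);ctrl.gripper_to(5,force);s=st("gripped")
    line(xy,lift,150);st("lifted")
def place(xy,z,a,wopen,up=120):
    over(xy,110,a);line(xy,z+6,120);print("contact",line(xy,z-4,15,2.5));s=st("down")
    ctrl.gripper_to(wopen);line(xy,up,150);st("away")
E
python3 - <<'E'
from arm import *
line(lino[:2],21.5,40);st();ctrl.gripper_to(5,40);s=st("grip")
if s["grip_width"]>55:
    line(lino[:2],120);st("lift");place(at(green,-37,-39),25.5,green[2],68)
E
```

```text
t 4.61 p [436.5 -45.4  21.7] F [ 0.7  0.3 -0.9] w 72.1 g 0.0
grip t 4.87 p [436.4 -45.3  21.7] F [1.  0.4 3.3] w 59.1 g 44.0
lift t 5.67 p [435.2 -45.  119.1] F [-1.6  0.8  0.3] w 59.3 g 43.6
contact True
down t 8.04 p [ 496.3 -316.3   25.8] F [-0.5  1.   4.5] w 59.1 g 44.2
away t 9.08 p [ 495.3 -315.4  119.1] F [-1.   1.3  0.5] w 68.2 g 0.0
```

```bash
python3 - <<'E'
from arm import *
g=at(brayer,-10,0);zg=27
ctrl.gripper_to(42,60)
b1=over(g,110,brayer[2]+np.pi/2);line(g,zg,100);ctrl.gripper_to(2,60);st("grip")
line(g,zg+8,60);st("up8");line(g,120);
q0=np.array(sensors.read_state()["q"]);best=None
for sg in(1,-1):
    d=green[2]+(0 if sg>0 else np.pi)
    for k in(-2,0,2):
        b=b1+d-brayer[2]+k*np.pi;xy=at(green,-sg*6.5,42);q=ctrl.solve_ik([*xy,120],rot(b))
        if q is not None:
            s=abs(np.array(q)-q0).max();print(sg,k,s)
            if best is None or s<best[0]:best=(s,b,xy)
_,b,xy=best
ctrl.move_ptp([xy[0],xy[1]+1.5,110],rot(b));line(xy,zg+10,100);print(line(xy,zg,15,2.5));st("down")
E
python3 - <<'E'
import cv2;from vis import *
p,_=optics.grab_frame("side");cv2.imwrite("pics/b1.png",cv2.resize(cv2.convertScaleAbs(p[40:200,180:400,::-1],alpha=1.7),None,fx=3.5,fy=3.5))
E
```

```text
grip t 12.07 p [694.7 -27.6  28.6] F [-1.   0.1  4.5] w 19.8 g 58.9
up8 t 12.36 p [693.6 -27.5  35.2] F [-0.  -0.1 -2.7] w 19.8 g 58.8
1 -2 1.0806635633704118
1 0 1.0806635633704118
1 2 1.0806635633704127
-1 -2 2.0486906734732693
-1 0 2.0486906734732693
-1 2 2.048690673473268
True
down t 15.44 p [ 526.4 -235.1   32.5] F [0.2 0.6 4.7] w 19.9 g 59.4
```

View pics/b1.png

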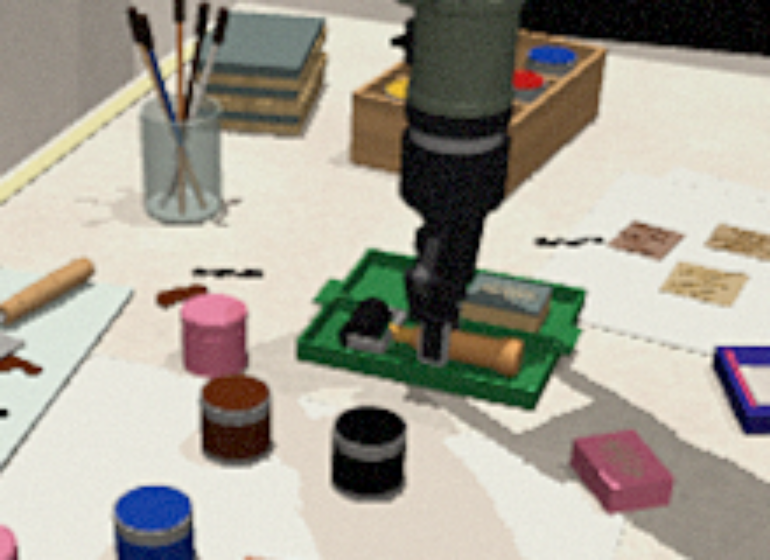

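The side view shows the brayer lying level in the long compartment, with the roller at (372,325) and the butt at (505,355). The lino lies flat beside it at (507,300). I release the brayer and move on to the black ink.

Run:
```python
from arm import *
xy=at(green,-6.5,42);ctrl.gripper_to(34);line(xy,120);st("released")
pick(black[:2],42,np.pi/2,70,50)
place(at(green,54,-39),46,green[2]+np.pi/2,62)
pick(copper[:2],21.5,copper[2],72,40)
xy=at(yellow,-37,-39);place(xy,25.5,yellow[2],68)
```

```text
released t 16.52 p [ 525.3 -234.4  119.2] F [-0.7  0.8 -0.7] w 33.8 g 0.0
gripped t 18.71 p [522.  -67.9  43.4] F [ 0.2 -0.1  4.3] w 48.2 g 52.1
lifted t 19.38 p [519.6 -67.2 119.1] F [-0.4  0.4 -0.9] w 48.8 g 51.9
contact True
down t 21.47 p [ 587.5 -315.8   47.5] F [0.4 0.2 4.5] w 48.5 g 52.3
away t 22.4 p [ 586.5 -315.   119.5] F [ 0.  -0.1 -0.6] w 62.0 g 0.0
gripped t 25.27 p [526.2  68.6  22.9] F [0.3 0.6 4.2] w 59.0 g 44.3
lifted t 26.08 p [523.7  68.6 119. ] F [-0.1  0.1 -1.5] w 58.9 g 43.7
contact True
down t 28.02 p [500.1 226.8  26.9] F [-0.2 -0.5  3.8] w 58.7 g 44.3
away t 29.05 p [498.8 226.3 119.2] F [ 0.8  0.  -0.3] w 68.2 g 0.0
```

Run:
```python
from arm import *
pick(sepia[:2],42,np.pi/2,70,50)
place(at(yellow,54,-39),46,yellow[2]+np.pi/2,62)
line(at(yellow,54,-39),250);over((400,0),300,0);ctrl.set_joints([-1.409,.207,1.542,0,1.393,-.15]);st()
import cv2
for n,(a,b,c,e) in(("top",(120,275,110,430)),("side",(90,335,130,360))):
    p,d=optics.grab_frame(n);np.savez(n+"1.npz",p=p,d=d);q=min(800/(e-c),600/(b-a));cv2.imwrite(f"pics/end_{n}.png",cv2.resize(cv2.convertScaleAbs(p[a:b,c:e,::-1],alpha=1.7),None,fx=q,fy=q))
from vis import *
W=world("top",np.load("top1.npz")["d"])
for nm,T,x,y in(("lino",green,-37,-39),("black",green,54,-39),("copper",yellow,-37,-39),("sepia",yellow,54,-39)):
    g=at(T,x,y);k=np.hypot(W[...,0]-g[0],W[...,1]-g[1])<15;P=W[k];A=np.c_[P[:,:2]-g,np.ones(len(P))];s=np.linalg.lstsq(A,P[:,2],rcond=None)[0];print(nm,"slope",s[:2].round(3),"z",s[2].round(1))
```

```text
gripped t 31.52 p [620.  -69.9  43.8] F [ 0.4 -0.1  4.7] w 48.5 g 52.4
lifted t 32.18 p [617.5 -69.3 119. ] F [-0.5 -0.1 -1.1] w 48.4 g 52.0
contact True
down t 34.38 p [591.  222.4  47.7] F [-0.8 -0.5  4.4] w 48.4 g 52.4
away t 35.31 p [589.9 222.  119.5] F [ 0.4 -0.6 -0.8] w 61.8 g 0.0
 t 40.24 p [ 177.6 -546.6  256. ] F [-0.1 -0.3  0.3] w 62.0 g 0.0
lino slope [0.013 0.036] z 25.5
black slope [ 0.003 -0.015] z 49.3
copper slope [-0.009  0.001] z 15.2
sepia slope [-0.029 -0.038] z 48.7
```

View pics/end_top.png

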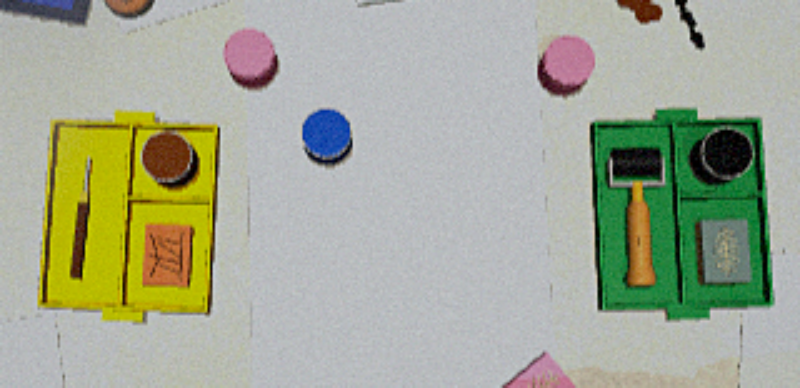

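View pics/end_side.png

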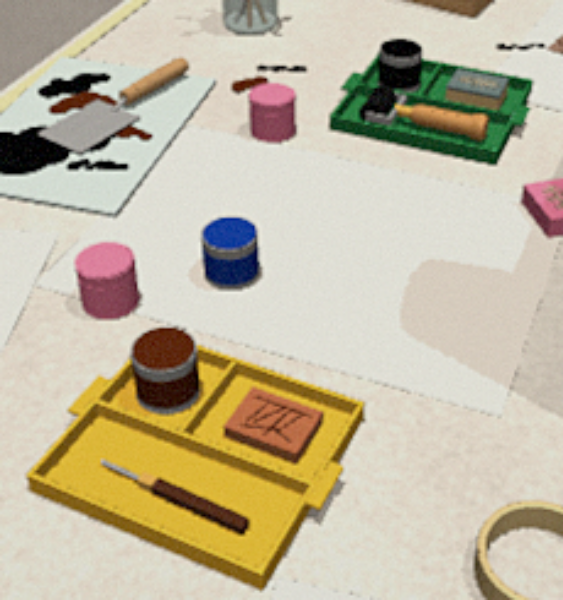

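Both views show each item flat or upright in its own compartment. In the top view, sepia is at (168,157), copper (168,254), black (722,155), lino (724,252) and the brayer (637,215). The blue ink (326,134) and the needle have not moved, and the heights match a 4 mm tray floor.

```bash
python3 -c "
from plant import ctrl
print(ctrl.finish_job())"
```

```text
the job is handed in; nothing more can be done
None
```

Both kits are packed as asked and the job is handed in at about 40 s on the robot's clock; the blue ink, the needle and the pink look-alikes were left where they were.

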